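Switch on the banding wheel at its guarded toggle

ROBOT

A 6-joint arm with a two-finger parallel gripper is mounted at the origin on the work surface. World frame = base frame: x ahead of the robot, y to its left, z up, the work surface at z = 0. Lengths are in m, angles in degrees, forces in N, time in s.
With the tool pointing down it reaches from about 0.275 to 0.85 m from the base axis. Payload 19 kg.
Tool frame: the origin (TCP) lies at the very end of the fingers, on their centre line; the grasp point (between the pads) lies 19 mm behind it (bot.grip_depth is the distance from the TCP to the grasp point, in m); z points along the fingers, y is the direction in which the jaws open and shut (so a half turn about z gives the same grasp; the last joint's range is limited). The gripper opens to 85 mm and grips with 20 to 120 N. Pads are 22 mm wide; open, the fingers measure 114 mm over their backs; the gripper's body (76 mm by 85 mm) begins 54 mm behind the grasp point. The pads swing forward as they close: fully open they stand 13 mm farther back than shut.
Start: joints at [66.692, 8.623, 82.357, -0, 89.026, -7.678], TCP at [0.155, 0.554, 0.231] pointing down, gripper open.
Joint ranges: [-160.23, 160.23], [-39.13, 120.54], [6.94, 153.29], [-79.49, 259.48], [9.18, 160.14], [-161.06, 161.06]. Speed limits (degrees/s): [108.29, 108.29, 127.2, 172.46, 172.46, 172.46].

INTERFACE

Orientations are given as [roll, pitch, yaw] about the fixed x, y, z axes, in that order (R = Rz(yaw) Ry(pitch) Rx(roll)).
In Python, from workcell import bot gives the robot as it stands. The module is installed in compiled form; this text tells all that it offers.
- The arm moves only by the tool servo_tool, never from a script. Its argument "plan" is a list that holds one entry, the list of rows, each a list of 7 numbers: the shift along the tool's x, y, z in units of 3 cm (1.0 is 3 cm), then the turn, a rotation vector about the tool's x, y, z in units of 0.08 rad (1.0 is 0.08 rad), then the closure, from 0 (fully open) to 1 (shut). A call has 1 to 8 rows; each row shifts and turns the commanded pose from where the row before left it, along the tool's axes as they then stand; what a row does not reach is not made up. A row lasts 1/10 s, in which the tool goes at most 50 mm and 8.59 degrees, less where a joint would pass 70% of its speed; a pose out of reach is approached as far as the arm can. A call with a number of a shift or a turn outside -1 to 1 is refused whole. A call with a gripper value outside its range is refused whole. The fingers move at their own pace and stop on an object; the grip force is fixed at half the most. Time passes only in rows, so rows that do not move let the fingers close. It gives the time, the measured TCP pose, the force and the opening at its end, in the units of the state.
- bot.read_state(): the state, without advancing time (a new reading comes with each control period).
- bot.read_camera(name): name is "side" or "top"; returns a dict with "img" (400x640x3 uint8, blue, green, red), "vertical_fov" (degrees; the focal length in pixels is half the picture's height over the tangent of half this angle, whatever the lens; pixels are square), "cx", "cy" (the principal point, pixels), "extrinsics" (4x4, takes a point from camera to world coordinates). Camera axes: x right, y down, z forward; pixel columns grow to the right and rows downward; lengths in m; the calibration is good to about 2 mm. A picture is of the moment at which its call begins. There is no depth.
- bot.sign_off(): hands the job in, once; it reports no verdict.
The state is a dict: "clock": time; "q": joint angles; "joint_vel": joint speeds; "joint_torque": joint torques, N m; "tool_pos": TCP position; "eef_rot": TCP orientation; "ft_force": force on the tool from outside, world axes, zero at the start; "moment": the same for the moment, N m; "width": finger opening in m.
Only numpy, scipy, OpenCV 4.12 (cv2) and the standard library are available. Lean on these libraries where they do the work, as an engineer would, in place of code of your own. Each camera call takes 0.05 s, during which the arm holds its last target. There are 200 camera calls.

TASK

Switch on the potter's banding wheel: with a finger lift the hinged guard on the guarded switch box, flip the toggle beneath it all the way over, away from the robot, then let the guard drop fully shut over it again. Only push things with the fingers, grasp nothing, and leave the neighbouring switch and the things lying about where they are.

Things in the scene. Friction and masses are not known exactly. Their poses are not given: they have to be found in the camera images.
- wheel_box: the banding wheel's switch box: grey box 130 long (x) x 100 wide (y) x 45 high, fixed; origin at the centre of its underside; +x points away from the robot, to the guard's hinge end (turned up to 0.35 rad either way), z up. An aluminium strap guard, hinged across its far end, lies over a small steel toggle (mm)
- guard (a joint): angle of the guard about its hinge, rad: 0 = closed (level over the toggle, where a stop holds it), growing as the lip end is lifted up and away from the robot; stop at 1.7. The guard weighs about 120 g (the weight varies) and falls shut by itself when let go below about 1.35, and falls open onto its stop and stays there above that
- guard_lip (a point): middle of the guard's free edge (moves with it). The guard is a strap 44 wide, 3 thick. Closed, it runs level, underside 91.5 above the bench, from the hinge to 88 in front of it; then a lip bends up 25 degrees to this edge, 109 in front of the hinge axis, 103 high. 10 deep flanges hang from its long sides. Under the lip: 46 free down to the box top, open to front and sides (mm)
- guard_hinge (a point): middle of the hinge axis, which runs along the box's y: 50 from the box's centre towards its +x, 81 above the bench; a bracket 56 wide and 12 thick (x 51 to 63) stands under it (mm)
- toggle (a joint): angle of the toggle under the guard, rad: 0 = off, leaning 0.45 rad to the robot's side (box -x), 0.9 = on, leaning 0.45 rad away from the robot (box +x, to the hinge). It stays where it is left; about 2 to 4 N at its end moves it
- toggle_tip (a point): centre of the ball (12 across) at the end of that toggle. The toggle is a steel rod 7 thick that pivots 5 in front of the box's centre (box x = -5), 49 above the bench; the ball centre is 30 from the pivot, so 76 above the bench when off or on (mm)
- fan_box: neighbouring switch box of the extractor fan, to be left alone: grey painted box 100 x 80 x 45 high, fixed, with a like toggle but no guard; origin at the centre of its underside (mm)
- fan_toggle_tip (a point): centre of the ball at the end of the fan box's bare toggle, about 76 to 79 above the bench (mm)
- jar: bystander: closed jar, 48 across, 75 high, standing between the boxes; origin at the centre of its underside (mm)
- pot_lid: bystander: brown clay pot lid with a knob, 68 across, 37 high; origin at the centre of its underside (mm)
- bowl: bystander: small terracotta bowl, 90 across, 45 high; origin at the centre of its underside (mm)
- brush: bystander: brush 180 long, 20 thick, lying along its x; origin on the bench under its middle (mm)
- ribbon_tool: bystander: trimming tool with wooden handle and wire loop, 160 long, 12 thick, lying along its x; origin on the bench under its middle (mm)
- rib: bystander: flat dark wooden rib 90 x 50 x 8, lying; origin at the centre of its underside (mm)

How it is judged:
By the outcome, as a careful person would: the job done as asked, in the order asked, and still so for the second after the job is handed in, with the robot touching nothing.
It also fails if it takes over 54 s, if anything falls off the work surface, if the arm or the gripper's body presses on something with over 40 N, if the wrist force passes 120 N, or if a joint passes its speed limit or range.

## Working session

There is one attempt and no reset: what is moved stays moved. The work goes in short steps, Python scripts to look and compute and a tool call to move; the robot and the scene stay as the last step left them, time stands still between calls to the robot, and variables do not carry over. Pictures are saved under pics/ and viewed, about 8 in all and at most 12, crops included, and the job is handed in when it is done.

Besides the shell and the picture viewer there is one more tool, called in YAML: its name, and indented under it one key for each argument. servo_tool: Moves the arm, as the interface text tells. Its arguments: {"type":"object","properties":{"plan":{"type":"array","items":{"type":"array","items":{"type":"array","items":{"type":"number","minimum":-1,"maximum":1}}}}},"required":["plan"]}

```bash
mkdir -p pics; cat > h.py <<'E'
import numpy as np, cv2
from workcell import bot
def cam(n,save=None):
    c=bot.read_camera(n)
    if save: cv2.imwrite('pics/'+save,c['img'])
    c['f']=200/np.tan(np.radians(c['vertical_fov'])/2); return c
def ray(c,u,v):
    E=np.array(c['extrinsics']); d=E[:3,:3]@np.array([(u-c['cx'])/c['f'],(v-c['cy'])/c['f'],1]); return E[:3,3],d/np.linalg.norm(d)
def plane(c,u,v,z):
    o,d=ray(c,u,v); return o+d*(z-o[2])/d[2]
def two(a,pa,b,pb):
    o,d=ray(a,*pa);p,e=ray(b,*pb)
    s=np.linalg.lstsq(np.c_[d,-e],p-o,rcond=None)[0]
    A=o+s[0]*d;B=p+s[1]*e; return (A+B)/2,np.linalg.norm(A-B)
def proj(c,P):
    E=np.linalg.inv(np.array(c['extrinsics']));q=E[:3,:3]@np.array(P)+E[:3,3]
    return c['f']*q[0]/q[2]+c['cx'],c['f']*q[1]/q[2]+c['cy']
E
python3 - <<'E'
from h import *
for n in('side','top'):
    c=cam(n,n+'1.png');print(n,c['vertical_fov'],c['cx'],c['cy'],np.round(c['extrinsics'],3).tolist())
print(bot.read_state())
E
```

```text
side 47.78206359576819 319.3119905349002 202.66034463262542 [[0.965, -0.193, 0.177, 0.347], [-0.262, -0.736, 0.624, -0.677], [0.009, -0.649, -0.761, 0.953], [0.0, 0.0, 0.0, 1.0]]
top 53.89002352850227 318.8292288716899 200.64733274851613 [[-0.002, -0.993, 0.119, 0.401], [-1.0, 0.001, -0.01, 0.001], [0.01, -0.119, -0.993, 1.126], [0.0, 0.0, 0.0, 1.0]]
{'clock': 0.1, 'q': array([ 6.66927530e+01,  8.64757119e+00,  8.23866593e+01, -1.85744023e-03,
        8.90252880e+01, -7.67795321e+00]), 'joint_vel': array([-0.03854083, -0.00341537, -0.03435052,  0.04695028, -0.09333718,
       -0.00861877]), 'joint_torque': array([ 3.33149721e-03, -7.14386058e+01, -5.71788669e+01, -1.94972331e-04,
        7.21194883e-03, -9.27736437e-06]), 'tool_pos': array([0.15486309, 0.55354173, 0.23076419]), 'eef_rot': array([-1.79940767e+02, -6.11147790e-03,  1.64370736e+02]), 'ft_force': array([0.25429101, 0.28233199, 0.37252781]), 'moment': array([-0.00166906, -0.01196748,  0.02486639]), 'width': 0.08513060851168379}
```

View pics/side1.png

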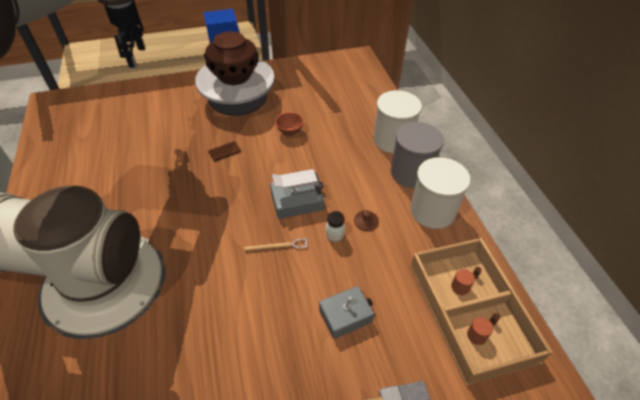

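View pics/top1.png

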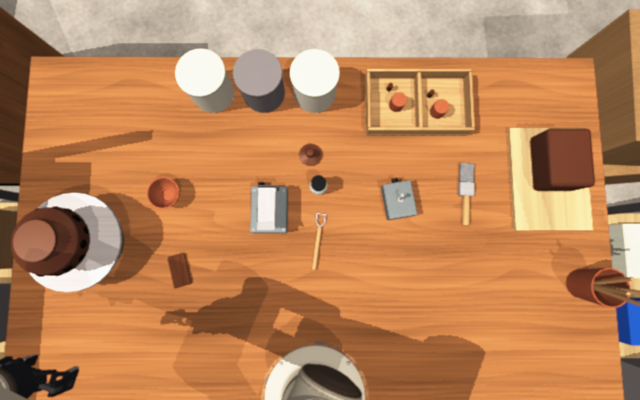

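The side view shows the guarded box at about (298,193) and the jar at (336,226). The top view shows the guarded box at (269,208), the fan box at (399,198), the jar at (318,184) and the ribbon tool at (318,240). I'll zoom in on the box.

```bash
python3 - <<'E'
from h import *
s=cv2.imread('pics/side1.png')[160:225,260:340];t=cv2.imread('pics/top1.png')[170:245,235:335]
k=lambda i:cv2.resize(i,(400*i.shape[1]//i.shape[1],400*i.shape[0]//i.shape[1]),interpolation=cv2.INTER_CUBIC)
a,b=k(s),k(t);H=max(a.shape[0],b.shape[0]);o=np.zeros((H,800,3),np.uint8);o[:a.shape[0],:400]=a;o[:b.shape[0],400:]=b
cv2.imwrite('pics/z1.png',o)
for n in('side','top'):
    c=cam(n);im=c['img'].astype(int);m=((im.min(2)>175)&(im.max(2)-im.min(2)<40)).astype(np.uint8)
    r=(160,225,260,340) if n=='side' else (170,245,235,300)
    z=np.zeros_like(m);z[r[0]:r[1],r[2]:r[3]]=m[r[0]:r[1],r[2]:r[3]]
    cs,_=cv2.findContours(z,0,2);q=max(cs,key=cv2.contourArea);print(n,cv2.contourArea(q),cv2.boxPoints(cv2.minAreaRect(q)).tolist(),cv2.approxPolyDP(q,2,True)[:,0].tolist())
    g=((im.max(2)-im.min(2)<35)&(im.max(2)<200)).astype(np.uint8);z=np.zeros_like(g);z[r[0]:r[1],r[2]:r[3]]=(g|m)[r[0]:r[1],r[2]:r[3]]
    cs,_=cv2.findContours(z,0,2);q=max(cs,key=cv2.contourArea);print(' box',cv2.contourArea(q),cv2.minAreaRect(q),cv2.boxPoints(cv2.minAreaRect(q)).tolist())
    if n=='top':
        for p in cv2.boxPoints(cv2.minAreaRect(q)):print(plane(c,*p,.045))
E
```

```text
side 404.0 [[273.5846862792969, 176.0741729736328], [313.7330017089844, 168.9048309326172], [315.7849426269531, 180.3955535888672], [275.6366271972656, 187.5648956298828]] [[313, 171], [309, 170], [274, 178], [275, 184], [284, 186], [315, 180]]
 box 1921.5 ((297.2115478515625, 193.0576934814453), (42.55720138549805, 50.59796142578125), 78.69007110595703) [[268.2308044433594, 177.15383911132812], [317.8461608886719, 167.23077392578125], [326.1922912597656, 208.9615478515625], [276.5769348144531, 218.88461303710938]]
top 761.5 [[251.0, 188.0], [275.0, 188.0], [275.0, 230.0], [251.0, 230.0]] [[257, 188], [258, 220], [255, 221], [253, 211], [251, 229], [274, 230], [275, 189]]
 box 1637.5 ((269.0, 207.5), (49.0, 36.0), 90.0) [[251.0, 183.0], [287.0, 183.0], [287.0, 232.0], [251.0, 232.0]]
[0.58029201 0.17777172 0.045     ]
[0.58024075 0.07782886 0.045     ]
[0.44429719 0.07681989 0.045     ]
[0.44447265 0.17529111 0.045     ]
```

View pics/z1.png

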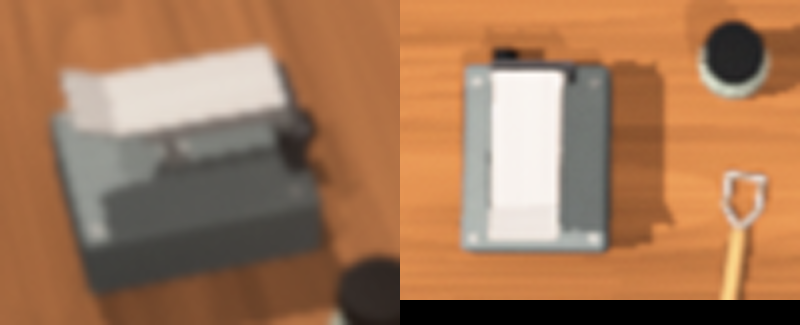

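The zoomed crops show the guard strap over the box, with its lip edge at top px (257–274.5, 230). The box is nearly square to the world axes and the toggle is visible under the guard in the side view. Next I triangulate.

```bash
python3 - <<'E'
from h import *
s=cam('side');t=cam('top')
for n,a,b in(('lipL',(272.4,174),(257.25,230)),('lipR',(275,186.6),(274.5,230)),('farL',(313.5,169),(258,187.5)),('farR',(317,181.5),(276,187.5))):
    print(n,two(s,a,t,b))
C={k:plane(t,*p,.045) for k,p in dict(FL=(251.2,186.2),FR=(287,186.8),NL=(250.5,232.5),NR=(286.5,232.5)).items()};print(C)
print(sum(C.values())/4,'edges',C['FL']-C['NL'],C['FR']-C['NR'],C['FL']-C['FR'])
print('jar top',plane(t,318.5,183,.075),'ribbon',plane(t,318,215,.01),'bowl',plane(t,164,192,.045),'fan tip',plane(t,403,196,.077))
E
```

```text
lipL (array([0.44993716, 0.15019216, 0.09906509]), np.float64(0.004929916236099772))
lipR (array([0.44881231, 0.10557538, 0.09782502]), np.float64(0.0027156749518792225))
farL (array([0.56271653, 0.15183076, 0.08730736]), np.float64(0.003154143547776024))
farR (array([0.56106724, 0.10390094, 0.08854502]), np.float64(0.000309510250560815))
{'FL': array([0.57129797, 0.17705329, 0.045     ]), 'FR': array([0.56955277, 0.07774954, 0.045     ]), 'NL': array([0.44310979, 0.17663237, 0.045     ]), 'NR': array([0.44293311, 0.07817846, 0.045     ])}
[0.50672341 0.12740342 0.045     ] edges [ 1.28188174e-01  4.20924218e-04 -2.22044605e-16] [ 0.12661966 -0.00042891  0.        ] [ 1.74519806e-03  9.93037485e-02 -2.22044605e-16]
jar top [ 0.57523463 -0.00948637  0.075     ] ribbon [ 0.49378746 -0.00849568  0.01      ] bowl [0.55522168 0.4174141  0.045     ] fan tip [ 0.53929804 -0.23721944  0.077     ]
```

servo_tool:
  plan:
    - [[0,0,0,0,0,-0.7,1],[0,0,0,0,0,-0.7,1],[0,0,0,0,0,-0.7,1],[0,0,0,0,0,-0.7,1],[0,0,0,0,0,-0.7,1],[0,0,0,0,0,0,1]]

```text
clock: 0.9
tool_pos: [0.1549, 0.5537, 0.2312]
eef_rot: [-180.0, -0.0, -179.5]
ft_force: [-0.1, 0.1, -0.5]
width: 0.0002
```

servo_tool:
  plan:
    - [[-1,-0.8,0,0,0,0,1],[-1,-0.8,0,0,0,0,1],[-1,-0.8,0,0,0,0,1],[-1,-0.8,0,0,0,0,1],[-1,-0.8,0,0,0,0,1],[-1,-0.8,0,0,0,0,1],[-1,-0.8,0,0,0,0,1],[-1,-0.8,0,0,0,0,1]]

```text
clock: 1.7
tool_pos: [0.3973, 0.3623, 0.2314]
eef_rot: [180.0, 0.0, -179.7]
ft_force: [0.7, 0.9, 0.1]
width: -0.0001
```

servo_tool:
  plan:
    - [[-1,-0.8,0,0,0,0,1],[-1,-0.8,0,1,0,0,1],[0,0,0,1,0,0,1],[0,0,0,1,0,0,1],[0,0,0,1,0,0,1],[0,0,0,1,0,0,1],[0,0,0,1,0,0,1],[0,0,0,1,0,0,1]]

```text
clock: 2.5
tool_pos: [0.4567, 0.316, 0.2314]
eef_rot: [-147.7, 0.1, -179.7]
ft_force: [0.1, -0.1, 0.3]
width: -0.0003
```

```bash
python3 -c "
from h import *
s=bot.read_state();print(np.round(s['q'],1),s['tool_pos'],s['eef_rot'])"
```

```text
[ 40.4  20.8  73.  -25.3 106.7 -52.8] [0.45668884 0.3160478  0.23142323] [-1.47733321e+02  8.58537440e-02 -1.79684728e+02]
```

servo_tool:
  plan:
    - [[0,0,0,1,0,0,1],[0,0,0,1,0,0,1],[0,0,0,1,0,0,1],[0,0,0,1,0,0,1],[0,0.2,0.8,0,0,0,1],[0,0.2,0.8,0,0,0,1],[0,0.2,0.8,0,0,0,1],[0,0.2,0.8,0,0,0,1]]

```text
clock: 3.3
tool_pos: [0.457, 0.2567, 0.1507]
eef_rot: [-129.6, 0.1, -179.7]
ft_force: [-0.5, -0.2, 0.9]
width: -0.0002
```

servo_tool:
  plan:
    - [[0,0.24,0.8,0,0,0,1],[0,0.24,0.8,0,0,0,1],[0,0.24,0.8,0,0,0,1],[0,0.24,0.8,0,0,0,1],[0,0,0,0,0,0,1]]

```text
clock: 3.8
tool_pos: [0.4565, 0.1999, 0.0663]
eef_rot: [-129.4, -0.1, -179.7]
ft_force: [-0.2, 0.2, 0.1]
width: 0.0001
```

```bash
python3 - <<'E'
from h import *
st=bot.read_state();print(st['tool_pos'],st['ft_force'],np.round(st['q'],1))
s=cam('side')['img'][110:260,230:400];t=cam('top')['img'][130:280,200:370]
cv2.imwrite('pics/z2.png',np.hstack([cv2.resize(i,(400,353),interpolation=cv2.INTER_CUBIC) for i in(s,t)]))
E
```

```text
[0.45650782 0.199895   0.06627393] [-0.24695864  0.20302281  0.05968054] [ 37.7  29.3  89.9 -38.   95.7 -44.2]
```

View pics/z2.png

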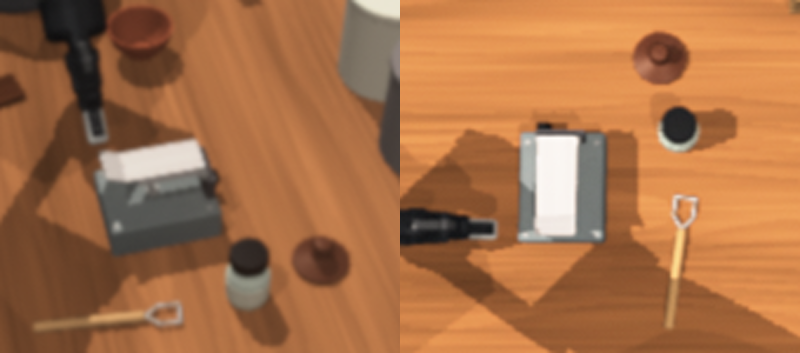

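The finger, at top-crop (480,229), lines up with the lip, just outside the box's left edge. I slide it under the lip.

servo_tool:
  plan:
    - [[0,-0.3,0.37,0,0,0,1],[0,-0.3,0.37,0,0,0,1],[0,-0.3,0.37,0,0,0,1],[0,-0.3,0.37,0,0,0,1],[0,0,0,0,0,0,1]]

```text
clock: 4.4
tool_pos: [0.4577, 0.1425, 0.0681]
eef_rot: [-129.6, 0.0, -179.7]
ft_force: [-0.2, -0.4, -1.2]
width: -0.0004
```

servo_tool:
  plan:
    - [[0,-0.26,-0.21,0,0,0,1],[0,-0.26,-0.21,0,0,0,1],[-0.1,-0.26,-0.21,0,0,0,1],[-0.1,-0.26,-0.21,0,0,0,1],[0,0,0,0,0,0,1]]

```text
clock: 4.9
tool_pos: [0.4648, 0.1444, 0.1094]
eef_rot: [-129.6, 0.1, -179.6]
ft_force: [-0.1, -0.2, -0.3]
width: -0.0001
```

```bash
python3 - <<'E'
from h import *
st=bot.read_state();print(st['tool_pos'],st['ft_force'])
s=cam('side')['img'][110:260,230:400];t=cam('top')['img'][130:280,200:370]
cv2.imwrite('pics/z3.png',np.hstack([cv2.resize(i,(400,353),interpolation=cv2.INTER_CUBIC) for i in(s,t)]))
E
```

```text
[0.46475613 0.14441674 0.10944096] [-0.09137674 -0.22724373 -0.25853772]
```

View pics/z3.png

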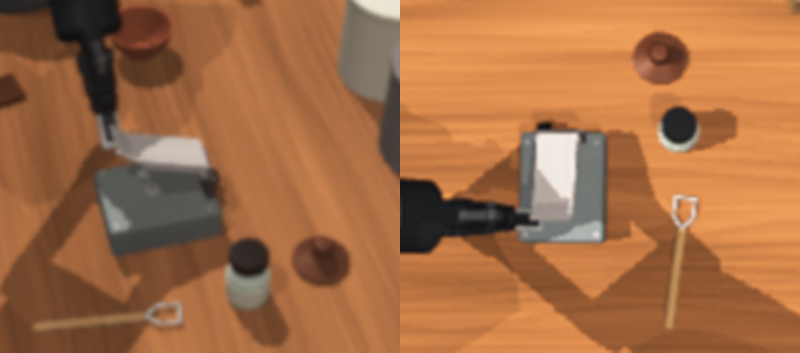

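The guard is lifted: its lip is up at side-crop (118,140), resting on the fingertip, and the toggle shows beneath. The overlap is small, so I move in farther while lifting.

servo_tool:
  plan:
    - [[0,-0.2,0.2,0,0,0,1],[-0.1,-0.34,-0.1,0,0,0,1],[-0.2,-0.34,-0.1,0,0,0,1],[-0.2,-0.34,-0.15,0,0,0,1],[-0.3,-0.26,-0.2,0,0,0,1],[-0.3,-0.26,-0.2,0,0,0,1],[0,0,0,0,0,0,1]]

```text
clock: 5.7
tool_pos: [0.4985, 0.1237, 0.16]
eef_rot: [-129.6, 0.1, -179.6]
ft_force: [-0.1, 1.2, -0.6]
width: -0.0001
```

```bash
python3 - <<'E'
from h import *
st=bot.read_state();print(st['tool_pos'],st['ft_force'])
s=cam('side')['img'][110:260,230:400];t=cam('top')['img'][130:280,200:370]
cv2.imwrite('pics/z4.png',np.hstack([cv2.resize(i,(400,353),interpolation=cv2.INTER_CUBIC) for i in(s,t)]))
E
```

```text
[0.49853923 0.12372439 0.16004337] [-0.10551629  1.20190588 -0.62380009]
```

View pics/z4.png

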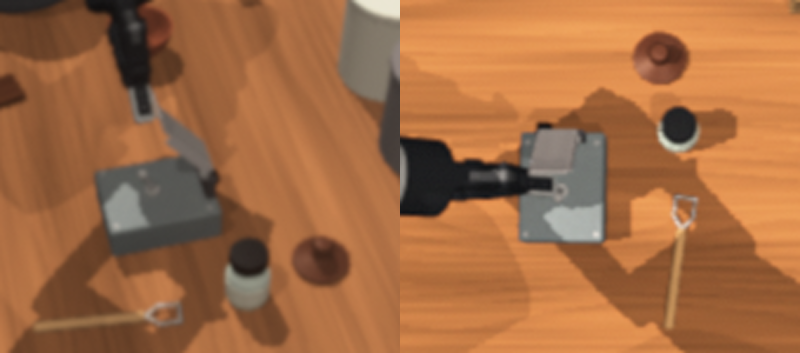

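The guard is up at about 1 rad. I now push +x, past the balance angle.

servo_tool:
  plan:
    - [[-0.3,0.05,0,0,0,0,1],[-0.3,0.05,0,0,0,0,1],[-0.3,0.05,0,0,0,0,1],[-0.3,0.05,0,0,0,0,1],[-0.3,0.05,0,0,0,0,1],[-0.25,0,0,0,0,0,1],[-0.2,0,0,0,0,0,1],[0,0,0,0,0,0,1]]

```text
clock: 6.6
tool_pos: [0.5561, 0.1287, 0.1527]
eef_rot: [-129.6, 0.0, -179.6]
ft_force: [-0.8, 0.6, 0.4]
width: -0.0001
```

```bash
python3 - <<'E'
from h import *
st=bot.read_state();print(st['tool_pos'],st['ft_force'])
s=cam('side')['img'][110:260,230:400];t=cam('top')['img'][130:280,200:370]
cv2.imwrite('pics/z5.png',np.hstack([cv2.resize(i,(400,353),interpolation=cv2.INTER_CUBIC) for i in(s,t)]))
E
```

```text
[0.55609836 0.12872091 0.15269114] [-0.78804465  0.58089806  0.40218325]
```

View pics/z5.png

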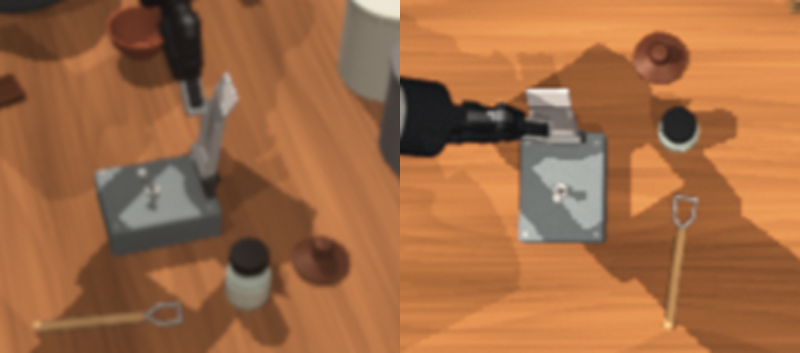

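The guard stands open on its stop at side-crop (213,125). The toggle ball shows at side-crop (151,189) and top-crop (560,193). I back off and go down in front of the toggle.

```bash
python3 - <<'E'
from h import *
s=cam('side');t=cam('top');print(two(s,(230+151/2.353,110+189/2.353),t,(200+560/2.353,130+193/2.353)))
E
```

```text
(array([ 0.45034721, -0.21643616,  0.43353148]), np.float64(0.026725051049428034))
```

servo_tool:
  plan:
    - [[0.85,0,0,0,0,0,1],[0.85,0,0,0,0,0,1],[0.85,0,0,0,0,0,1],[0.85,0,0,0,0,0,1],[0,0,0,0,0,0,1]]

```text
clock: 7.3
tool_pos: [0.4512, 0.1282, 0.1531]
eef_rot: [-129.6, -0.0, -179.5]
ft_force: [-0.5, 0.0, 0.2]
width: -0.0
```

```bash
python3 - <<'E'
from h import *
s=cam('side');t=cam('top');print(two(s,(230+151/2.353,110+189/2.353),t,(200+160/2.353,130+193/2.353)))
E
```

```text
(array([0.50190322, 0.12960294, 0.04253641]), np.float64(0.004768043751281951))
```

servo_tool:
  plan:
    - [[0,0.6,0.57,0,0,0,1],[0,0.6,0.57,0,0,0,1],[0,0.6,0.57,0,0,0,1],[0,0,0,0,0,0,1]]

```text
clock: 7.8
tool_pos: [0.453, 0.1222, 0.0762]
eef_rot: [-129.5, -0.2, -179.6]
ft_force: [-0.2, -0.6, 0.4]
width: 0.0001
```

Those two picks matched the toggle's base: (0.502, 0.130), as expected for box x = -5. So the off ball should be near x 0.489. I push slowly.

servo_tool:
  plan:
    - [[-0.3,0,0,0,0,0,1],[-0.3,0,0,0,0,0,1],[-0.3,0,0,0,0,0,1],[-0.2,0,0,0,0,0,1],[-0.2,0,0,0,0,0,1],[0,0,0,0,0,0,1]]

```text
clock: 8.4
tool_pos: [0.4934, 0.1233, 0.0787]
eef_rot: [-129.6, 0.0, -179.6]
ft_force: [-0.4, 0.8, -0.1]
width: 0.0001
```

servo_tool:
  plan:
    - [[-0.1,0,0,0,0,0,1],[-0.1,0,0,0,0,0,1],[0,0,0,0,0,0,1]]

```text
clock: 8.7
tool_pos: [0.4987, 0.1233, 0.0784]
eef_rot: [-129.6, -0.0, -179.6]
ft_force: [-0.4, 0.1, 0.1]
width: -0.0002
```

servo_tool:
  plan:
    - [[-0.08,0,0,0,0,0,1],[0,0,0,0,0,0,1]]

```text
clock: 8.9
tool_pos: [0.5007, 0.1233, 0.0784]
eef_rot: [-129.6, -0.0, -179.6]
ft_force: [-3.7, 0.8, 0.1]
width: -0.0004
```

servo_tool:
  plan:
    - [[-0.08,0,0,0,0,0,1],[0,0,0,0,0,0,1]]

```text
clock: 9.1
tool_pos: [0.5018, 0.1232, 0.0782]
eef_rot: [-129.5, -0.2, -179.7]
ft_force: [-18.4, 2.9, 3.7]
width: 0.0004
```

```bash
python3 - <<'E'
from h import *
st=bot.read_state();print(st['tool_pos'],st['ft_force'])
s=cam('side')['img'][150:220,250:340];t=cam('top')['img'][170:240,230:320]
cv2.imwrite('pics/z6.png',np.hstack([cv2.resize(i,(400,311),interpolation=cv2.INTER_CUBIC) for i in(s,t)]))
E
```

```text
[0.50175676 0.12318792 0.07821172] [-18.42378469   2.91480584   3.69271085]
```

View pics/z6.png

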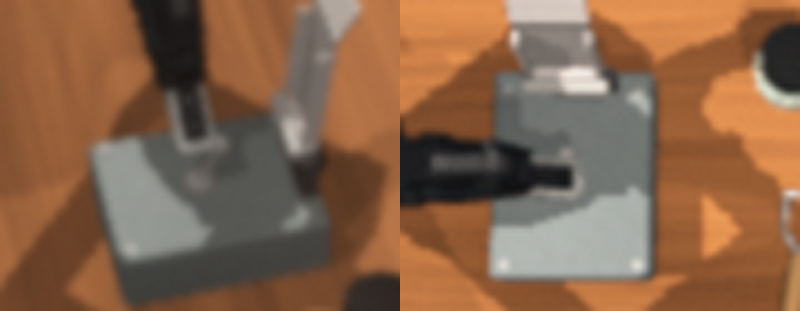

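The force rose to 18 N against a hard stop, so the toggle is fully over. Its ball shows ahead of the finger at side-crop (220,145). I back out and go round behind the guard.

servo_tool:
  plan:
    - [[0.5,0,0,0,0,0,1],[0.5,0,0,0,0,0,1],[0,0,-0.8,0,0,0,1],[0,0,-1,0,0,0,1],[0,0,-1,0,0,0,1],[0,0,-1,0,0,0,1],[0,0,-1,0,0,0,1],[0,0,0,0,0,0,1]]

```text
clock: 10.0
tool_pos: [0.4733, 0.2366, 0.1724]
eef_rot: [-129.7, 0.2, -179.5]
ft_force: [1.1, -0.0, 0.3]
width: -0.0001
```

servo_tool:
  plan:
    - [[-0.8,0,0,0,0,0,1],[-0.8,0,0,0,0,0,1],[-0.8,0,0,0,0,0,1],[-0.8,0,0,0,0,0,1],[-0.8,0,0,0,0,0,1],[-0.8,0,0,0,0,0,1],[-0.8,0,0,0,0,0,1],[0,0,0,0,0,0,1]]

```text
clock: 10.8
tool_pos: [0.6426, 0.2339, 0.169]
eef_rot: [-129.5, -0.0, -179.7]
ft_force: [-1.0, -0.3, -0.1]
width: -0.0
```

```bash
python3 - <<'E'
from h import *
st=bot.read_state();print(st['tool_pos'],st['ft_force'],np.round(st['q'],1))
s=cam('side')['img'][110:260,230:400];t=cam('top')['img'][130:280,200:370]
cv2.imwrite('pics/z7.png',np.hstack([cv2.resize(i,(400,353),interpolation=cv2.INTER_CUBIC) for i in(s,t)]))
E
```

```text
[0.64255682 0.23394257 0.16900607] [-0.99752342 -0.34696037 -0.10676273] [ 31.5  41.4  57.3 -43.8 107.4 -62.5]
```

View pics/z7.png

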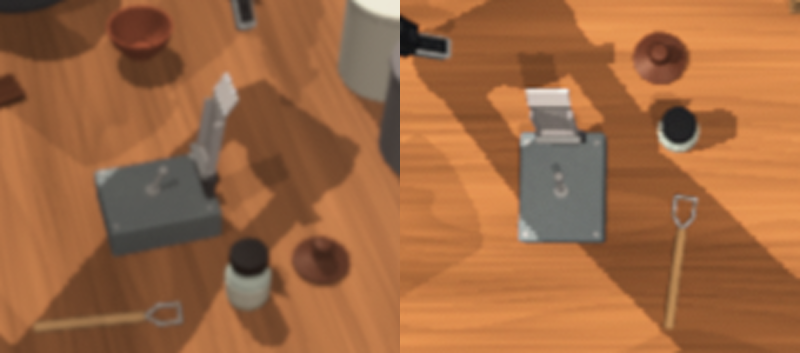

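The toggle is on: its ball at side-crop (161,170) leans towards the hinge. The guard is open and the finger is behind it, out to the left. I move in behind the strap, then push it towards the robot.

servo_tool:
  plan:
    - [[0,-0.4,0.8,0,0,0,1],[0,-0.4,0.8,0,0,0,1],[0,-0.4,0.8,0,0,0,1],[0,-0.4,0.8,0,0,0,1],[0,0,0,0,0,0,1]]

```text
clock: 11.4
tool_pos: [0.6402, 0.1281, 0.1457]
eef_rot: [-129.5, -0.1, -179.7]
ft_force: [0.3, 0.5, 0.4]
width: -0.0002
```

servo_tool:
  plan:
    - [[0.4,0,0,0,0,0,1],[0.4,0,0,0,0,0,1],[0.4,0,0,0,0,0,1],[0.3,0,0,0,0,0,1],[0.3,0,0,0,0,0,1],[0.3,0,0,0,0,0,1],[0.3,0,0,0,0,0,1],[0,0,0,0,0,0,1]]

```text
clock: 12.2
tool_pos: [0.5684, 0.1304, 0.1462]
eef_rot: [-129.6, -0.0, -179.6]
ft_force: [0.0, -0.6, -0.1]
width: -0.0003
```

servo_tool:
  plan:
    - [[0.3,0,0,0,0,0,1],[0.2,0,0,0,0,0,1],[0,0,0,0,0,0,1],[0,0,0,0,0,0,1],[0,0,0,0,0,0,1]]

```text
clock: 12.7
tool_pos: [0.5545, 0.1301, 0.1461]
eef_rot: [-129.6, 0.0, -179.6]
ft_force: [0.1, -0.9, -0.2]
width: -0.0002
```

```bash
python3 - <<'E'
from h import *
st=bot.read_state();print(st['tool_pos'],st['ft_force'])
s=cam('side')['img'][110:260,230:400];t=cam('top')['img'][130:280,200:370]
cv2.imwrite('pics/z8.png',np.hstack([cv2.resize(i,(400,353),interpolation=cv2.INTER_CUBIC) for i in(s,t)]))
E
```

```text
[0.55447766 0.1301086  0.14605714] [ 0.06488838 -0.92459353 -0.20984704]
```

View pics/z8.png

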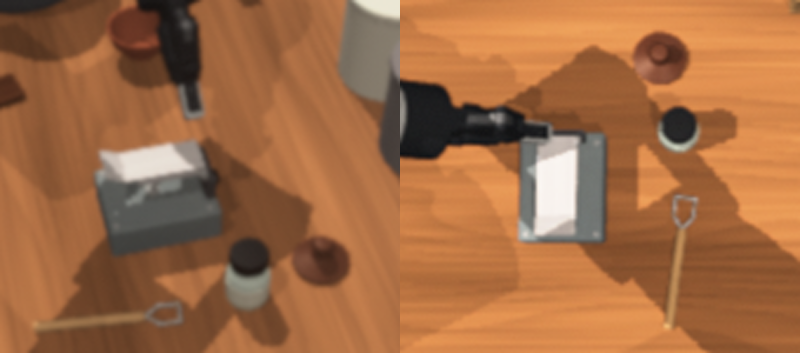

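The guard has fallen shut: its lip is back at side-crop (103,155), as at the start. I retract up and away, then check with a last picture.

servo_tool:
  plan:
    - [[0,-0.6,-0.5,0,0,0,1],[0,0,-1,0,0,0,1],[0,0,-1,0,0,0,1],[0,0,-1,0,0,0,1],[0,0,-1,0,0,0,1],[0,0,-1,0,0,0,1],[0,0,0,0,0,0,1],[0,0,0,0,0,0,1]]

```text
clock: 13.6
tool_pos: [0.5536, 0.2461, 0.2647]
eef_rot: [-129.6, -0.0, -179.6]
ft_force: [0.2, 0.6, -0.1]
width: 0.0001
```

```bash
python3 - <<'E'
from h import *
st=bot.read_state();print(st['tool_pos'],st['ft_force'])
S=cam('side');T=cam('top')
for n,c in(('side1',S),('top1',T)):   # compare with start, around the bystanders
    d=np.abs(c['img'].astype(int)-cv2.imread(f'pics/{n}.png')).max(2)
    print(n,{k:int((d[v-9:v+9,u-9:u+9]>40).sum()) for k,(u,v) in (dict(box=(298,193),jar=(336,226),lid=(366,220),fan=(347,310),bowl=(289,124),ribbon=(280,246),rib=(225,151)) if n=='side1' else dict(box=(267,208),jar=(318,184),lid=(310,155),fan=(400,198),bowl=(164,192),ribbon=(318,240),rib=(180,270),brush=(466,190))).items()})
s=S['img'][160:225,260:340];t=T['img'][170:235,235:315]
cv2.imwrite('pics/z9.png',np.hstack([cv2.resize(i,(400,325),interpolation=cv2.INTER_CUBIC) for i in(s,t)]))
E
```

```text
[0.5535841  0.24605249 0.26466033] [ 0.19945254  0.61828196 -0.13965141]
side1 {'box': 14, 'jar': 0, 'lid': 0, 'fan': 0, 'bowl': 0, 'ribbon': 222, 'rib': 0}
top1 {'box': 86, 'jar': 22, 'lid': 0, 'fan': 0, 'bowl': 46, 'ribbon': 283, 'rib': 0, 'brush': 0}
```

View pics/z9.png

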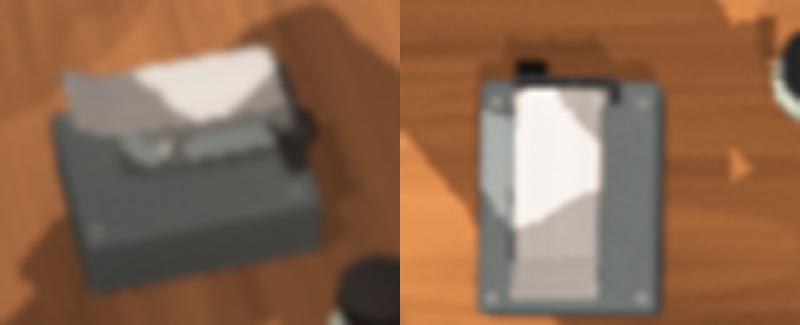

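The guard outline matches the first picture: lip corner at side-crop (62,72), far end at (270,45). The changed pixels at the ribbon tool come from the arm's shadow; the earlier crops show it in the same place.

```bash
python3 -c "
from workcell import bot
print(bot.sign_off())"
```

```text
the job is handed in; nothing more can be done
None
```

The banding wheel should be switched on: the toggle is flipped fully away from the robot and the guard is shut over it again. The job was handed in at about 14 s of the 54 s allowed.

- **Guard open:** With the fingers shut and tilted about 50°, I went under the lip from the left side. I lifted the guard and pushed it past its balance angle onto its stop.
- **Toggle:** I pushed the toggle until it met a hard stop, where the force rose to 18 N. A picture taken afterwards, with the guard still open, showed it leaning towards the hinge.
- **Guard shut:** I pushed the guard back from behind until it fell shut by itself, then moved the arm clear.

**Last checks:**
- The guard's outline in both views matches the starting pictures, and the wrist force is near zero.
- The pot lid, rib, brush and fan box show no change.
- The jar, bowl and ribbon tool did show changed pixels. For the ribbon tool (the largest change) and the small jar and bowl changes I put this down to the arm and its shadow. All three sit in the same places in the later crops.
- I could not see the toggle clearly once the guard was shut, so its position after the guard dropped is not confirmed.
- **One disagreement:** two-view heights on the guard came out 3 to 5 mm below the given values. One toggle measurement hit its base instead of the ball, so I set the ball's position from that base and the given sizes.

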